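# Unhook a carded sample cup from the peg stand and set it in the basket

## Robot

A 6-joint arm with a two-finger parallel gripper is mounted at the origin on a cart in front of the work surface, level with it; the furniture and walls round the work are solid. World frame = base frame: x ahead of the robot, y to its left, z up, the work surface at z = 0. Lengths are in m, angles in rad, forces in N, time in s.
With the tool pointing down it reaches from about 0.425 to 0.95 m from the base axis. Payload 3.5 kg.
Tool frame: the origin (TCP) lies midway between the tips of the shut fingers; the grasp point (between the pads) lies 19 mm behind it (ctrl.pinch_z is the distance from the TCP to the grasp point, in m); z points along the fingers, y is the line along which they close (so a half turn about z gives the same grasp; the last joint's range is limited). The gripper opens to 85 mm and grips with 20 to 120 N. Pads are 22 mm wide; open, the fingers measure 114 mm over their backs; the gripper's body (76 mm by 85 mm) begins 54 mm behind the grasp point. The pads swing forward as they close: fully open they stand 13 mm farther back than shut.
Start: joints at [0.954, 0.286, 1.577, -0, 1.279, -0.15], TCP at [0.304, 0.603, 0.231] pointing down, gripper open.
Joint ranges: [-2.77, 2.77], [-0.9, 2.22], [0.21, 2.48], [-1.53, 4.67], [0.24, 2.81], [-2.84, 2.84]. Speed limits (rad/s): [2.79, 2.79, 3.14, 3.14, 3.14, 3.14].

## Interface

Orientations are given as a unit quaternion [x, y, z, w].
In Python, from plant import get_state, viewer, sign_off, ctrl gives the robot as it stands. The module is installed in compiled form; this text tells all that it offers.
- The arm moves only by the shell command python3 -m handwheel 'ROWS' [FORCE]. ROWS is JSON, a list that holds one entry, the list of rows, each a list of 5 numbers: the finger opening in m, from 0 to 0.0854, then the shift along the tool's x, y, z in m, then the turn about the tool's z in degrees. In form: [[[claw, x, y, z, spin], ...]]. A call has 1 to 12 rows; each row shifts and turns the commanded pose from where the row before left it, along the tool's axes as they then stand; what a row does not reach is not made up. A row lasts 1/12 s, in which the tool goes at most 41.7 mm and 7.16 degrees, less where a joint would pass 70% of its speed; a pose out of reach is approached as far as the arm can. A call is refused whole if a number of a shift passes 0.0417 or a number of a turn 7.16, either way. A call with a gripper value outside its range is refused whole. The fingers move at their own pace and stop on an object; FORCE is the grip in N (left out, the last holds). Time passes only in rows, so rows that do not move let the fingers close. It gives the time, the measured TCP pose, the force, the opening and the grip force at its end, in the units of the state.
- get_state(): the state, without advancing time (a new reading comes with each control period).
- viewer.read_camera(name): name is "side" or "top"; returns the picture (420x560x3 uint8, blue, green, red); there is no depth.
- viewer.camera_params(name): a dict with "fov_y" (degrees; the focal length in pixels is half the picture's height over the tangent of half this angle, whatever the lens; pixels are square), "cx", "cy" (the principal point, pixels), "xyz" and "attitude" of the camera in the world. Camera axes: x right, y up, looking along -z (the intrinsics and any distortion apply to the point x, -y, -z); pixel columns grow to the right and rows downward; lengths in m; the calibration is good to about 2 mm. A picture is of the moment at which its call begins. camera_params takes no time and is no camera call.
- sign_off(): hands the job in; it is judged then, once.
Trained networks look in the newest picture that a camera, given by its name, has taken for a name from the list of things; names that differ only in an ending like _2 or _b are one class to them, and where a whole thing is asked for, a point or a joint stands for the part that bears it (a point fixed in the world has none). Each returns a list of dicts, best first, with "confidence" (0 to 1); they miss things now and then, are a little off and sometimes report something else, mostly with a low value. They report only what shows in the picture. A call takes as long as a camera call.
- viewer.look_for(camera, name): "extent" ([left, top, width, height] as shares, 0 to 1, of the picture: columns of its width, rows of its height, round what is visible of it).
- viewer.outline_of(camera, name): "mask" (420x560 bool, what is visible of it) and "extent" ([left, top, width, height] as shares, 0 to 1, of the picture: columns of its width, rows of its height, round what is visible of it).
- viewer.pinpoint(camera, name): "xy" ([column, row] as shares, 0 to 1, of the picture: columns of its width, rows of its height: a listed point, or the origin of a listed thing).
The state is a dict: "time": time; "qpos": joint angles; "dq": joint speeds; "joint_efforts": joint torques, N m; "eef_pos": TCP position; "tcp_rot": TCP orientation; "contact_force": force on the tool from outside, world axes, zero at the start; "wrist_torque": the same for the moment, N m; "opening": opening from 0.0 (shut) to 1.0 (fully open); "finger_force": force on a finger pad.
Only numpy, scipy, OpenCV 4.12 (cv2) and the standard library are available. Lean on these libraries where they do the work, as an engineer would, in place of code of your own. Each camera call takes 0.05 s, during which the arm holds its last target. There are 200 camera calls.

## Task

Take the pack with the round sample cup off its display hook: slide it outward along the wire and lift its holed end just enough to clear the upturned tip, feeling for the wire so that the hang hole is never strained. Then lower it into the basket, let go only when it stands on the basket's floor or just above, and leave the other pack on its hook and everything else where it is.

Things in the scene. Friction and masses are not known exactly. Their poses are not given: they have to be found in the camera images.
- cup_pack_head (a point): centre of the header of the pack to take. The pack is a stiff upright card, 72 mm wide, 140 mm high, 3 mm thick, with a clear round dome over a white sample cup. The header, a fold 10 mm thick, 72 mm wide and 26 mm high along its top edge, is pinched front to back. x: card's normal, towards the panel; y: along its width; z: up. Card's top 13 mm above, bottom 128 mm below this point
- cup_pack_hole (a point): centre of the pack's round hang hole, 11 mm across through the 3 mm card, 48 mm straight below cup_pack_head; same axes. At the start the hole's upper rim rests on the wire, so that the wire's axis there is 3.5 mm above this point
- cup_pack_mid (a point): middle of the whole card, 10 mm below the hole's centre; same axes. The dome, 38 mm lower, is 50 mm across and stands 17 mm out on either side
- cup_pack_foot (a point): middle of the card's bottom edge, 80 mm below the hole's centre; same axes
- cup_pack: the pack itself, 45 to 95 g; its origin is the hole's centre, same axes. Its hang hole tears if the hook bears on it with more than 10 N
- stick_pack_head (a point): centre of the header of the other pack, to be left hanging: same card and header, but a narrow rectangular clear blister over a small memory stick. Which pack hangs on which hook varies
- stand: fixed peg-panel stand, 250 mm wide, base 170 mm deep; its panel's top is 188 mm above the worktop, below the packs' headers. Origin on the worktop under the panel's front face; x points into the panel, away from the robot, y to the left, z up. Two wire hooks run from the panel along -x. The packs hang 43 to 47 mm from the panel
- hook_left_root (a point): where a true left hook would leave the panel (stand's axes; y = +55 mm, 150 mm up). Steel wire 4 mm thick that does not give: straight to 130 mm from the panel, then rising at about 42 degrees to a rounded tip 148 mm from the panel, whose top is 14 mm above the straight part's axis
- hook_right_root (a point): the same for the right hook (y = -55 mm). Years of use have bent every hook out of true, turning it about its point 45 mm from the panel by an amount that differs each time and is not reported: 0.06 to 0.14 rad, up or down, and up to 0.06 rad sideways, so the tip is 6 to 15 mm higher or lower than a true one's and up to 6 mm to the side. It must be felt
- basket: light lattice basket, 142 mm along its x, 202 mm along its y, 68 mm high, standing loose on the worktop; origin under its centre, z up. Inside at the floor it is 108 x 168 mm; the floor is 2 mm thick
- stapler: desk stapler, 36 x 128 x 65 mm, a bystander; origin under its centre
- dropper: small dropper bottle, 34 mm across and 102 mm high, a bystander; origin under its centre
- tape: roll of tape, 100 mm across, lying on the book, a bystander; origin under its centre

How it is judged:
By the outcome, as a careful person would: the job done as asked, in the order asked, and still so for the second after the job is handed in, with the robot touching nothing.
It also fails if it takes over 72 s, if anything falls off the work surface, if the arm or the gripper's body presses on something with over 40 N, if the wrist force passes 120 N, or if a joint passes its speed limit or range.

## Working session

There is one attempt and no reset: what is moved stays moved. The work goes in short steps, Python scripts to look and compute and a shell command to move; the robot and the scene stay as the last step left them, time stands still between calls to the robot, and variables do not carry over. Pictures are saved under pics/ and viewed, at most 10 in all, crops included, and the job is handed in when it is done.

```bash
mkdir -p pics; cat > h.py <<'E'
import numpy as np, cv2
from scipy.spatial.transform import Rotation as R
from plant import get_state, viewer, sign_off, ctrl
def P(n):
    p=viewer.camera_params(n); f=210/np.tan(np.radians(p['fov_y'])/2); return p,f
E
python3 - <<'E'
from h import *
for n in('side','top'):
    print(viewer.camera_params(n)); im=viewer.read_camera(n); cv2.imwrite(f'pics/{n}0.png',im)
    for k in 'cup_pack_head cup_pack_hole cup_pack_foot stick_pack_head stand hook_left_root hook_right_root basket stapler dropper tape'.split():
        r=viewer.pinpoint(n,k)
        print(n,k,[(np.round(np.array(a['xy'])*[560,420],1).tolist(),round(a['confidence'],2)) for a in r[:2]])
s=get_state();print(s, ctrl.pinch_z)
E
```

```text
{'fov_y': 54.9400841728035, 'cx': 274.59205265934213, 'cy': 211.38068235455967, 'xyz': array([ 0.16681396, -0.5745886 ,  0.64610643]), 'attitude': array([ 0.45889118, -0.13855786, -0.23642841,  0.84517585])}
side cup_pack_head [([302.8, 187.1], 0.94), ([251.2, 313.2], 0.41)]
side cup_pack_hole [([301.2, 201.5], 0.63)]
side cup_pack_foot [([303.8, 231.8], 0.98)]
side stick_pack_head [([321.6, 208.8], 0.92)]
side stand [([325.5, 262.6], 0.56)]
side hook_left_root []
side hook_right_root [([341.4, 224.0], 0.78)]
side basket [([188.5, 232.4], 0.6), ([301.6, 233.8], 0.44)]
side stapler [([247.8, 313.9], 0.64), ([301.5, 207.9], 0.27)]
side dropper [([311.1, 342.7], 0.67)]
side tape [([265.9, 196.0], 0.72), ([318.4, 197.3], 0.52)]
{'fov_y': 47.362164379884014, 'cx': 280.5563290384899, 'cy': 213.36039061885276, 'xyz': array([0.36594132, 0.09530289, 1.31881165]), 'attitude': array([-0.06573479,  0.06481583,  0.70984332, -0.69828383])}
top cup_pack_head [([288.0, 179.9], 0.56)]
top cup_pack_hole [([285.7, 186.5], 0.95), ([312.4, 185.5], 0.63)]
top cup_pack_foot [([286.6, 193.2], 0.69)]
top sti
[... 330 characters left out ...]
time': 1.2, 'qpos': array([ 9.54005710e-01,  2.86280405e-01,  1.57671498e+00, -3.71024693e-05,
        1.27858099e+00, -1.49995652e-01]), 'dq': array([-0.00085922, -0.00059345, -0.00046969, -0.00013974, -0.00062606,
        0.00049986]), 'joint_efforts': array([-5.18481665e-04, -4.05958450e+01, -2.92939639e+01, -9.12760129e-05,
        6.00451167e-04, -3.01187640e-06]), 'eef_pos': array([0.30373694, 0.60278196, 0.23132982]), 'tcp_rot': array([2.31279017e-01, 9.72887463e-01, 9.03317996e-07, 1.95198887e-05]), 'contact_force': array([ 0.26421548, -0.72860229,  0.74939596]), 'wrist_torque': array([-0.02242678,  0.04687423,  0.01789112]), 'finger_force': 0.0, 'opening': 0.9954392479600397} 0.0187
```

```bash
python3 - <<'E'
import cv2
im=cv2.imread('pics/side0.png'); cv2.imwrite('pics/side0c.png',cv2.resize(im[130:380,120:400],None,fx=2.4,fy=2.4,interpolation=cv2.INTER_CUBIC))
im=cv2.imread('pics/top0.png'); cv2.imwrite('pics/top0c.png',cv2.resize(im[120:330,140:420],None,fx=2.8,fy=2.8,interpolation=cv2.INTER_CUBIC))
E
```

```text
(no output)
```

View pics/side0c.png

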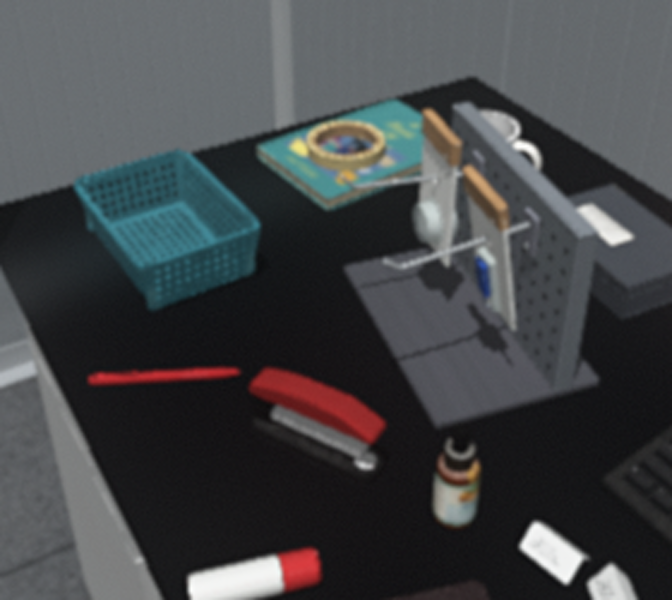

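View pics/top0c.png

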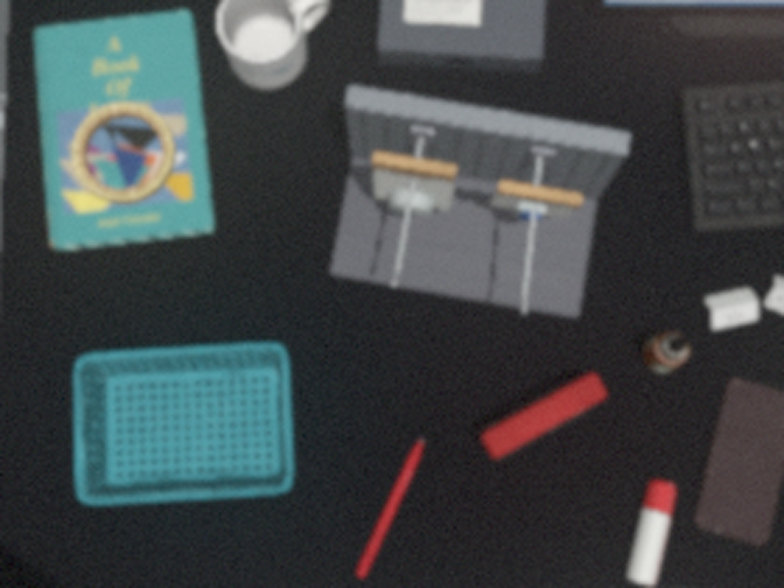

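The cup pack (dome) hangs on the left hook: header at side (303,187) and top (287,179), hook tip at side (266,207) and top (281,222). The basket is at top (206,271). Next I triangulate these.

```bash
cat >> h.py <<'E'
def ray(n,uv):
    p,f=P(n); d=np.array([(uv[0]-p['cx'])/f,-(uv[1]-p['cy'])/f,-1]); return p['xyz'],R.from_quat(p['attitude']).apply(d)
def onz(n,uv,z):
    o,d=ray(n,uv); return o+d*(z-o[2])/d[2]
def tri(a,b):
    o,d=ray('side',a);q,e=ray('top',b); t=np.linalg.lstsq(np.c_[d,-e],q-o,rcond=None)[0]
    A=o+d*t[0];B=q+e*t[1]; return (A+B)/2,np.linalg.norm(A-B)
E
python3 - <<'E'
from h import *
np.set_printoptions(precision=4,suppress=True)
t=lambda x,y:(140+x/2.8-.3,120+y/2.8-.3)
s=lambda x,y:(120+x/2.4-.3,130+y/2.4-.3)
print('head',tri((302.8,187.1),(288,179.9)),onz('top',t(415,164),.207))
print('hole',tri((301.2,201.5),(285.7,186.5)));print('foot',tri((303.8,231.8),(286.6,193.2)))
print('stick',tri((321.6,208.8),(331.3,190.7)))
print('tipL',tri(s(352,185),t(396,285)))
print('tipR',tri(s(388,261),t(525,312)))
print('rootL',onz('top',(287.1,165.4),.15),'rootR',onz('top',(334.3,173.4),.15))
a,b=onz('top',t(347,106),.188),onz('top',t(628,153),.188);print('panel',a,b,np.linalg.norm(a-b),np.arctan2(*(a-b)[[0,1]]))
a,b=onz('top',t(372,153),.2075),onz('top',t(457,165),.2075);print('cupheader back edge',a,b,np.linalg.norm(a-b),np.arctan2(*(a-b)[[0,1]]))
a,b=onz('top',t(372,162),.2075),onz('top',t(456,176),.2075);print('front edge',a,b,np.linalg.norm(a-b))
for n in('top','side'):
  m=viewer.outline_of(n,'basket')[0]['mask'].astype(np.uint8)
  if n=='top':
    c,wh,ang=r=cv2.minAreaRect(cv2.findNonZero(m)); print('bask',r,[onz(n,q,.066) for q in cv2.boxPoints(r)],onz(n,c,.066))
for n in('cup_pack_head',):
  m=viewer.outline_of('top','cup_pack'); print(m[0]['confidence'],np.array(m[0]['extent'])*[560,420,560,420])
E
```

```text
head (array([0.6575, 0.0764, 0.1925]), np.float64(0.0028579119843328907)) [0.6591 0.0761 0.207 ]
hole (array([0.6542, 0.0801, 0.152 ]), np.float64(0.003941957563710352))
foot (array([0.6603, 0.0753, 0.0643]), np.float64(0.010743949022481186))
stick (array([ 0.6291, -0.0278,  0.1991]), np.float64(0.0009682557296791762))
tipL (array([0.5652, 0.0928, 0.1584]), np.float64(0.005578528918378616))
tipR (array([ 0.5377, -0.019 ,  0.1515]), np.float64(0.00023009859970659366))
rootL [0.7077 0.0765 0.15  ] rootR [ 0.6848 -0.0421  0.15  ]
panel [0.7176 0.1344 0.188 ] [ 0.6708 -0.1099  0.188 ] 0.24873568145136238 0.18902077172884033
cupheader back edge [0.6693 0.1127 0.2075] [0.6575 0.0402 0.2075] 0.07346686109906622 0.1616601945670995
front edge [0.6613 0.1128 0.2075] [0.6478 0.0413 0.2075] 0.072790384084739
bask ((205.02359008789062, 270.5755615234375), (54.44791793823242, 78.61927032470703), 86.69812774658203) [array([0.5189, 0.4024, 0.066 ]), array([0.5275, 0.1959, 0.066 ]), array([0.3862, 0.1881, 0.066 ]), array([0.378 , 0.3903, 0.066 ])] [0.4519 0.2942 0.066 ]
0.81 [272.72  175.518  26.488  21.588]
```

```bash
python3 - <<'E'
from h import *
def proj(n,X):
    p,f=P(n); c=R.from_quat(p['attitude']).inv().apply(np.array(X)-p['xyz']); return np.array([p['cx']+f*c[0]/-c[2],p['cy']-f*c[1]/-c[2]])
yaw=-.185; ex=np.array([np.cos(yaw),np.sin(yaw),0]); ey=np.array([-ex[1],ex[0],0]); ez=np.array([0,0,1.])
pv=np.array([.659,.0762,.150])
out=[]
for n,(u0,v0,u1,v1) in {'side':(255,180,345,240),'top':(265,160,325,230)}.items():
    im=cv2.imread(f'pics/{n}0.png'); k=6
    c=cv2.resize(im[v0:v1,u0:u1],None,fx=k,fy=k,interpolation=cv2.INTER_CUBIC)
    for b,col in ((-.1,(0,0,255)),(0,(0,255,0)),(.1,(255,255,0))):
        for d,h in ((-45,0),(0,0),(85,0),(103,13)):
            d,h=d/1e3,h/1e3
            X=pv-ex*(d*np.cos(b)-h*np.sin(b))+ez*(h*np.cos(b)+d*np.sin(b)) if n=='side' else pv-ex*d+ey*d*b*.6+ez*h
            q=(proj(n,X)-[u0,v0]+.5)*k; cv2.circle(c,tuple(int(i) for i in q),3,col,-1)
    cv2.imwrite(f'pics/ov_{n}.png',c)
E
python3 -m handwheel '[[[0.03,0,0,-0.003,6.72],[0.03,0,0,-0.003,6.72],[0.03,0,0,-0.003,6.72],[0.03,0,0,-0.003,6.72],[0.03,0,0,-0.003,6.72],[0.03,0,0,-0.003,6.72],[0.03,0,0,-0.003,6.72],[0.03,0,0,-0.003,6.72],[0.03,0,0,-0.003,6.72],[0.03,0,0,-0.003,6.72],[0.03,0,0,-0.003,6.72]]]' 30
```

```text
time: 2.27
eef_pos: [0.3037, 0.6028, 0.2644]
tcp_rot: [0.772, 0.636, -0.0, 0.0]
contact_force: [-0.7, 0.4, -0.5]
opening: 0.35
finger_force: 0.0
```

View pics/ov_side.png

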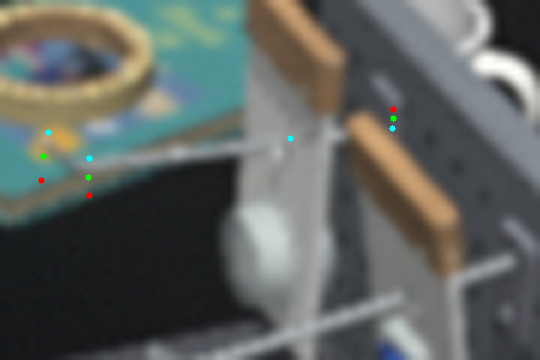

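View pics/ov_top.png

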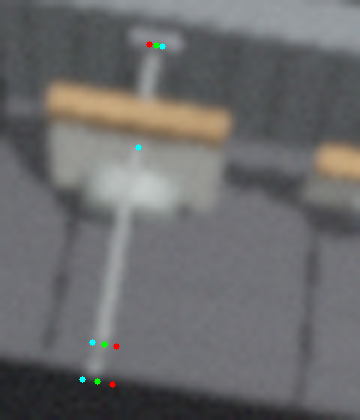

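The side overlay shows the left wire from pivot (290,147) to bend (89,165). That fits a bend of about +0.1 rad upward, and the top overlay shows about 0 sideways.

```bash
python3 -m handwheel '[[[0.03,-0.028,0.028,0,0],[0.03,-0.028,0.028,0,0],[0.03,-0.028,0.028,0,0],[0.03,-0.028,0.028,0,0],[0.03,-0.028,0.028,0,0],[0.03,-0.028,0.028,0,0],[0.03,-0.028,0.028,0,0],[0.03,-0.028,0.028,0,0],[0.03,-0.028,0.028,0,0],[0.03,-0.028,0.028,0,0],[0.03,-0.028,0.028,0,0],[0.03,-0.028,0.028,0,0]]]'
python3 -m handwheel '[[[0.03,-0.028,0.028,0,0],[0.03,-0.028,0.028,0,0],[0.03,-0.028,0.028,0,0],[0.03,-0.028,0.028,0,0],[0.03,0,0,0,0],[0.03,0,0,0,0]]]'
python3 - <<'E'
from h import *
s=get_state();print(s['eef_pos'],s['opening'])
im=viewer.read_camera('side'); cv2.imwrite('pics/s1.png',cv2.resize(im[110:240,230:380],None,fx=4,fy=4,interpolation=cv2.INTER_CUBIC))
im=viewer.read_camera('top'); cv2.imwrite('pics/t1.png',cv2.resize(im[140:240,230:360],None,fx=5,fy=5,interpolation=cv2.INTER_CUBIC))
E
```

```text
time: 3.27
eef_pos: [0.5726, 0.2086, 0.2646]
tcp_rot: [0.77, 0.638, 0.0, 0.0]
contact_force: [0.1, 1.0, 0.2]
opening: 0.353
finger_force: 0.0
time: 3.77
eef_pos: [0.6618, 0.0775, 0.2638]
tcp_rot: [0.771, 0.637, -0.0, -0.0]
contact_force: [-0.3, -0.3, -0.2]
opening: 0.349
finger_force: 0.0
[0.66178753 0.07753985 0.26380946] 0.34937361305796877
```

View pics/s1.png

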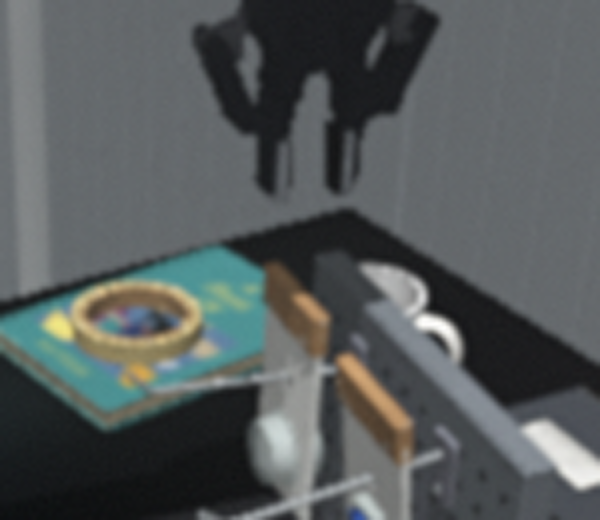

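The fingers, with tips at (270,195) and (342,190), are centred above the header at (297,308) and clear of the panel. Descending now.

```bash
python3 -m handwheel '[[[0.03,-0.001,-0.0026,0.0105,0],[0.03,0,0,0.0105,0],[0.03,0,0,0.0105,0],[0.03,0,0,0.0105,0],[0.03,0,0,0.0105,0],[0.03,0,0,0.0105,0],[0.03,0,0,0.0105,0],[0.03,0,0,0.0105,0],[0.03,0,0,0,0]]]'
python3 - <<'E'
from h import *
s=get_state();print(s['eef_pos'],s['contact_force'])
im=viewer.read_camera('side'); cv2.imwrite('pics/s2.png',cv2.resize(im[130:240,250:360],None,fx=5,fy=5,interpolation=cv2.INTER_CUBIC))
E
```

```text
time: 4.62
eef_pos: [0.6568, 0.0791, 0.1766]
tcp_rot: [0.77, 0.638, -0.002, -0.002]
contact_force: [0.6, -0.9, -0.9]
opening: 0.351
finger_force: 0.0
[0.6567504  0.07911254 0.1766317 ] [ 0.58173504 -0.87899298 -0.85457142]
```

View pics/s2.png

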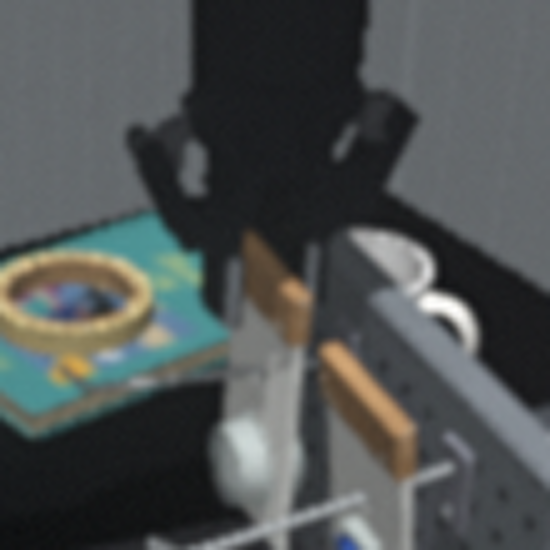

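```bash
python3 -m handwheel '[[[0.015,0,0,0,0],[0.015,0,0,0,0],[0.015,0,0,0,0],[0.006,0,0,0,0],[0.006,0,0,0,0],[0.006,0,0,0,0],[0.006,0,0,0,0],[0.006,0,0,0,0]]]' 30
python3 -m handwheel '[[[0.006,0,0,-0.0005,0],[0.006,0,0,-0.0005,0],[0.006,0,0,0,0]]]'
python3 -m handwheel '[[[0.006,0,0,-0.001,0],[0.006,0,0,-0.0005,0],[0.006,0,0,0,0]]]'
```

```text
time: 5.33
eef_pos: [0.659, 0.0791, 0.1812]
tcp_rot: [0.77, 0.638, 0.001, 0.001]
contact_force: [0.7, -0.4, 2.2]
opening: 0.108
finger_force: 33.2
time: 5.58
eef_pos: [0.6584, 0.0791, 0.1814]
tcp_rot: [0.77, 0.638, 0.0, 0.0]
contact_force: [1.6, 0.5, 1.7]
opening: 0.108
finger_force: 33.1
time: 5.83
eef_pos: [0.6576, 0.0792, 0.182]
tcp_rot: [0.77, 0.638, -0.001, -0.001]
contact_force: [0.2, 0.2, 0.2]
opening: 0.112
finger_force: 32.8
```

```bash
python3 -m handwheel '[[[0.006,0,0,-0.001,0],[0.006,0,0,0,0],[0.006,0,0,0,0]]]'
python3 -m handwheel '[[[0.006,0,-0.005,-0.0005,0],[0.006,0,-0.005,-0.0005,0],[0.006,0,0,0,0]]]'
python3 -m handwheel '[[[0.006,0,0,0,0],[0.006,0,0,0,0]]]'
```

```text
time: 6.08
eef_pos: [0.6582, 0.0791, 0.1836]
tcp_rot: [0.77, 0.638, -0.0, -0.0]
contact_force: [0.2, 0.1, -0.5]
opening: 0.11
finger_force: 32.8
time: 6.33
eef_pos: [0.6475, 0.0813, 0.1848]
tcp_rot: [0.77, 0.638, -0.0, -0.0]
contact_force: [-0.6, 1.0, -0.6]
opening: 0.111
finger_force: 32.8
time: 6.5
eef_pos: [0.6484, 0.081, 0.185]
tcp_rot: [0.77, 0.638, 0.0, 0.0]
contact_force: [-0.3, 0.4, -1.0]
opening: 0.11
finger_force: 32.8
```

```bash
python3 -m handwheel '[[[0.006,0,-0.005,-0.0005,0],[0.006,0,-0.005,-0.0005,0],[0.006,0,0,0,0]]]'
python3 -m handwheel '[[[0.006,0,-0.005,-0.0005,0],[0.006,0,-0.005,-0.0005,0],[0.006,0,0,0,0]]]'
python3 -m handwheel '[[[0.006,0,0,0.001,0],[0.006,0,0,0,0],[0.006,0,0,0,0]]]'
python3 -m handwheel '[[[0.006,0,0,0.001,0],[0.006,0,0,0,0],[0.006,0,0,0,0]]]'
```

```text
time: 6.75
eef_pos: [0.6378, 0.0831, 0.1858]
tcp_rot: [0.77, 0.638, -0.0, -0.0]
contact_force: [0.4, 0.4, -0.5]
opening: 0.107
finger_force: 32.8
time: 7.0
eef_pos: [0.628, 0.085, 0.1869]
tcp_rot: [0.77, 0.638, -0.0, -0.0]
contact_force: [-0.5, 0.0, -1.4]
opening: 0.111
finger_force: 32.8
time: 7.25
eef_pos: [0.6289, 0.0846, 0.1857]
tcp_rot: [0.77, 0.638, -0.0, 0.0]
contact_force: [1.1, 0.2, -0.7]
opening: 0.112
finger_force: 32.8
time: 7.5
eef_pos: [0.6289, 0.0846, 0.1846]
tcp_rot: [0.77, 0.638, -0.0, -0.0]
contact_force: [0.4, -0.6, -0.8]
opening: 0.107
finger_force: 32.8
```

```bash
python3 -m handwheel '[[[0.006,0,0,0.001,0],[0.006,0,0,0,0],[0.006,0,0,0,0]]]'
python3 -m handwheel '[[[0.006,0,0,0.0007,0],[0.006,0,0,0,0],[0.006,0,0,0,0]]]' 
```

```text
time: 7.75
eef_pos: [0.629, 0.0846, 0.184]
tcp_rot: [0.77, 0.638, 0.0, 0.0]
contact_force: [-0.4, -0.2, -0.4]
opening: 0.111
finger_force: 32.9
time: 8.0
eef_pos: [0.6291, 0.0847, 0.1837]
tcp_rot: [0.77, 0.638, 0.0, 0.0]
contact_force: [0.2, -0.2, 1.6]
opening: 0.107
finger_force: 33.2
```

```bash
python3 -m handwheel '[[[0.006,0,0,-0.0018,0],[0.006,0,0,-0.0018,0],[0.006,0,-0.005,-0.0004,0],[0.006,0,-0.005,-0.0004,0],[0.006,0,-0.005,-0.0004,0],[0.006,0,0,0,0]]]'
python3 -m handwheel '[[[0.006,0,-0.005,-0.0004,0],[0.006,0,-0.005,-0.0004,0],[0.006,0,-0.005,-0.0004,0],[0.006,0,0,0,0],[0.006,0,0,0,0]]]'
python3 -m handwheel '[[[0.006,0,0,0.0015,0],[0.006,0,0,0,0],[0.006,0,0,0,0]]]'
python3 -m handwheel '[[[0.006,0,0,0.001,0],[0.006,0,0,0,0],[0.006,0,0,0,0]]]'
```

```text
time: 8.5
eef_pos: [0.6129, 0.0878, 0.1877]
tcp_rot: [0.77, 0.638, -0.0, -0.0]
contact_force: [-1.2, 0.3, -0.4]
opening: 0.112
finger_force: 32.8
time: 8.92
eef_pos: [0.5992, 0.0903, 0.1893]
tcp_rot: [0.77, 0.638, 0.0, 0.0]
contact_force: [-0.0, -0.2, -0.9]
opening: 0.11
finger_force: 32.8
time: 9.17
eef_pos: [0.5994, 0.0901, 0.1874]
tcp_rot: [0.77, 0.638, -0.0, -0.0]
contact_force: [-0.5, -1.1, -0.4]
opening: 0.112
finger_force: 32.8
time: 9.42
eef_pos: [0.5995, 0.0902, 0.1865]
tcp_rot: [0.77, 0.638, -0.0, -0.0]
contact_force: [-0.2, -0.2, -0.7]
opening: 0.11
finger_force: 32.8
```

```bash
python3 -m handwheel '[[[0.006,0,0,0.0007,0],[0.006,0,0,0,0],[0.006,0,0,0,0]]]'
python3 -m handwheel '[[[0.006,0,0,0,0],[0.006,0,0,0,0]]]'
```

```text
time: 9.67
eef_pos: [0.5995, 0.0902, 0.1863]
tcp_rot: [0.77, 0.638, 0.0, 0.0]
contact_force: [-1.0, -0.2, 0.7]
opening: 0.11
finger_force: 33.0
time: 9.83
eef_pos: [0.5995, 0.0902, 0.1862]
tcp_rot: [0.77, 0.638, 0.0, 0.0]
contact_force: [-0.8, -0.8, 1.4]
opening: 0.11
finger_force: 33.0
```

```bash
python3 -m handwheel '[[[0.006,0,0,-0.0018,0],[0.006,0,0,-0.0018,0],[0.006,0,0,0,0],[0.006,0.002,0,0,0],[0.006,0,0,0,0],[0.006,0,0,0,0]]]'
python3 -m handwheel '[[[0.006,0.001,0,0,0],[0.006,0,0,0,0],[0.006,0,0,0,0]]]'
python3 -m handwheel '[[[0.006,-0.0025,0,0,0],[0.006,-0.0025,0,0,0],[0.006,0,0,0,0],[0.006,0,0,0,0]]]'
python3 -m handwheel '[[[0.006,-0.001,0,0,0],[0.006,0,0,0,0],[0.006,0,0,0,0]]]'
```

```text
time: 10.33
eef_pos: [0.5997, 0.0923, 0.1893]
tcp_rot: [0.77, 0.638, -0.0, -0.0]
contact_force: [0.0, 0.1, -1.3]
opening: 0.111
finger_force: 32.8
time: 10.58
eef_pos: [0.5999, 0.0932, 0.1894]
tcp_rot: [0.77, 0.638, -0.0, -0.0]
contact_force: [-0.3, -0.5, -0.3]
opening: 0.11
finger_force: 32.8
time: 10.92
eef_pos: [0.599, 0.088, 0.1895]
tcp_rot: [0.77, 0.638, -0.0, 0.0]
contact_force: [0.3, -0.5, -1.6]
opening: 0.107
finger_force: 32.8
time: 11.17
eef_pos: [0.5988, 0.0872, 0.1896]
tcp_rot: [0.77, 0.638, 0.0, 0.0]
contact_force: [-0.2, -0.5, -0.6]
opening: 0.111
finger_force: 32.8
```

Sideways I'm within about ±0.5 mm of centre, and the measured slope is about +0.08. Continuing to the bend.

```bash
python3 -m handwheel '[[[0.006,0.003,0,0,0],[0.006,0,-0.004,-0.0003,0],[0.006,0,-0.004,-0.0003,0],[0.006,0,-0.004,-0.0004,0],[0.006,0,0,0,0]]]'
python3 -m handwheel '[[[0.006,0,-0.003,-0.0007,0],[0.006,0,-0.003,-0.0008,0],[0.006,0,-0.003,-0.0008,0],[0.006,0,0,0,0],[0.006,0,0,0,0]]]'
```

```text
time: 11.58
eef_pos: [0.5867, 0.0928, 0.1905]
tcp_rot: [0.77, 0.639, -0.0, -0.0]
contact_force: [1.3, 0.6, -1.4]
opening: 0.108
finger_force: 32.8
time: 12.0
eef_pos: [0.5787, 0.0941, 0.193]
tcp_rot: [0.77, 0.638, 0.0, 0.0]
contact_force: [0.2, -0.1, -0.2]
opening: 0.111
finger_force: 32.8
```

```bash
python3 -m handwheel '[[[0.006,0,-0.002,-0.0005,0],[0.006,0,0,0,0],[0.006,0,0,0,0]]]'
python3 -m handwheel '[[[0.006,0,-0.002,-0.0005,0],[0.006,0,0,0,0],[0.006,0,0,0,0]]]'
python3 -m handwheel '[[[0.006,0,-0.002,-0.001,0],[0.006,0,0,0,0],[0.006,0,0,0,0]]]'
```

```text
time: 12.25
eef_pos: [0.5768, 0.0945, 0.1933]
tcp_rot: [0.77, 0.638, 0.0, 0.0]
contact_force: [-0.2, 0.1, -1.5]
opening: 0.109
finger_force: 32.8
time: 12.5
eef_pos: [0.5748, 0.0949, 0.1938]
tcp_rot: [0.77, 0.638, -0.0, -0.0]
contact_force: [0.4, -0.1, -1.1]
opening: 0.112
finger_force: 32.8
time: 12.75
eef_pos: [0.5728, 0.0952, 0.1949]
tcp_rot: [0.77, 0.638, 0.0, 0.0]
contact_force: [0.4, 0.1, -1.1]
opening: 0.109
finger_force: 32.8
```

```bash
python3 -m handwheel '[[[0.006,0,-0.0015,-0.001,0],[0.006,0,0,0,0],[0.006,0,0,0,0]]]'
python3 -m handwheel '[[[0.006,0,-0.0015,-0.001,0],[0.006,0,0,0,0],[0.006,0,0,0,0]]]'
```

```text
time: 13.0
eef_pos: [0.5714, 0.0955, 0.196]
tcp_rot: [0.77, 0.638, 0.0, 0.0]
contact_force: [0.5, -0.0, -0.5]
opening: 0.11
finger_force: 32.8
time: 13.25
eef_pos: [0.5699, 0.0958, 0.1969]
tcp_rot: [0.77, 0.638, 0.0, 0.0]
contact_force: [0.4, -1.5, -0.1]
opening: 0.112
finger_force: 32.8
```

```bash
python3 -m handwheel '[[[0.006,0,-0.0015,-0.0015,0],[0.006,0,0,0,0],[0.006,0,0,0,0]]]'
python3 -m handwheel '[[[0.006,0,-0.0015,-0.0015,0],[0.006,0,0,0,0],[0.006,0,0,0,0]]]'
```

```text
time: 13.5
eef_pos: [0.5683, 0.0961, 0.1983]
tcp_rot: [0.77, 0.638, -0.0, -0.0]
contact_force: [-0.5, 0.3, -1.5]
opening: 0.112
finger_force: 32.8
time: 13.75
eef_pos: [0.5668, 0.0964, 0.1999]
tcp_rot: [0.77, 0.638, -0.0, -0.0]
contact_force: [-1.1, -0.6, -1.6]
opening: 0.108
finger_force: 32.8
```

```bash
python3 -m handwheel '[[[0.006,0,-0.0015,-0.0012,0],[0.006,0,0,0,0],[0.006,0,0,0,0]]]'
python3 -m handwheel '[[[0.006,0,-0.0015,-0.0015,0],[0.006,0,0,0,0],[0.006,0,0,0,0]]]'
```

```text
time: 14.0
eef_pos: [0.5655, 0.0966, 0.2012]
tcp_rot: [0.77, 0.638, 0.0, 0.0]
contact_force: [-0.1, -0.3, -1.2]
opening: 0.11
finger_force: 32.8
time: 14.25
eef_pos: [0.564, 0.0969, 0.2027]
tcp_rot: [0.77, 0.638, 0.0, 0.0]
contact_force: [0.8, 0.9, -0.2]
opening: 0.11
finger_force: 32.8
```

```bash
python3 -m handwheel '[[[0.006,0,-0.0015,-0.0015,0],[0.006,0,0,0,0],[0.006,0,0,0,0]]]'
python3 -m handwheel '[[[0.006,0,-0.0015,-0.0014,0],[0.006,0,0,0,0],[0.006,0,0,0,0]]]'
python3 -m handwheel '[[[0.006,0,-0.0015,-0.0010,0],[0.006,0,0,0,0],[0.006,0,0,0,0]]]'
python3 -m handwheel '[[[0.006,0,-0.0015,-0.0008,0],[0.006,0,0,0,0],[0.006,0,0,0,0]]]'
```

```text
time: 14.5
eef_pos: [0.5626, 0.0972, 0.2042]
tcp_rot: [0.77, 0.638, 0.0, 0.0]
contact_force: [0.6, 0.7, -0.4]
opening: 0.111
finger_force: 32.8
time: 14.75
eef_pos: [0.5611, 0.0975, 0.2056]
tcp_rot: [0.77, 0.638, 0.0, 0.0]
contact_force: [-0.4, -0.2, -1.2]
opening: 0.113
finger_force: 32.8
time: 15.0
eef_pos: [0.5596, 0.0977, 0.2065]
tcp_rot: [0.77, 0.638, 0.0, 0.0]
contact_force: [0.3, 0.6, 0.2]
opening: 0.11
finger_force: 32.8
time: 15.25
eef_pos: [0.5581, 0.098, 0.2073]
tcp_rot: [0.77, 0.638, 0.0, 0.0]
contact_force: [-0.2, 0.3, -1.0]
opening: 0.107
finger_force: 32.8
```

```bash
python3 -m handwheel '[[[0.006,0,-0.0015,-0.0003,0],[0.006,0,0,0,0],[0.006,0,0,0,0]]]'
python3 -m handwheel '[[[0.006,0,-0.002,-0.0002,0],[0.006,0,0,0,0],[0.006,0,0,0,0]]]'
python3 -m handwheel '[[[0.006,0,-0.002,-0.0002,0],[0.006,0,0,0,0],[0.006,0,0,0,0]]]'
python3 -m handwheel '[[[0.006,0,-0.002,-0.0002,0],[0.006,0,-0.002,0,0],[0.006,0,0,0,0]]]'
```

```text
time: 15.5
eef_pos: [0.5566, 0.0983, 0.2076]
tcp_rot: [0.77, 0.638, 0.0, 0.0]
contact_force: [0.6, -0.2, -0.8]
opening: 0.112
finger_force: 32.8
time: 15.75
eef_pos: [0.5546, 0.0987, 0.2077]
tcp_rot: [0.77, 0.638, -0.0, -0.0]
contact_force: [-0.7, 0.7, -1.6]
opening: 0.11
finger_force: 32.8
time: 16.0
eef_pos: [0.5526, 0.099, 0.2079]
tcp_rot: [0.77, 0.638, 0.0, 0.0]
contact_force: [-0.7, -0.6, -1.4]
opening: 0.111
finger_force: 32.8
time: 16.25
eef_pos: [0.5484, 0.0999, 0.2081]
tcp_rot: [0.77, 0.638, -0.0, -0.0]
contact_force: [0.1, 1.0, -0.0]
opening: 0.109
finger_force: 32.8
```

```bash
python3 -m handwheel '[[[0.006,0,-0.004,0,0],[0.006,0,-0.004,0,0],[0.006,0,-0.004,0,0],[0.006,0,0,0,0],[0.006,0,0,0,0]]]'
python3 - <<'E'
from h import *
a=viewer.read_camera('side')[130:260,220:360]; b=viewer.read_camera('top')[150:280,240:380]
cv2.imwrite('pics/s3.png',cv2.resize(np.hstack([a,b]),None,fx=2.8,fy=2.8,interpolation=cv2.INTER_CUBIC))
E
```

```text
time: 16.67
eef_pos: [0.5367, 0.1021, 0.2082]
tcp_rot: [0.77, 0.638, 0.0, 0.0]
contact_force: [0.4, 0.5, -1.3]
opening: 0.11
finger_force: 32.8
```

View pics/s3.png

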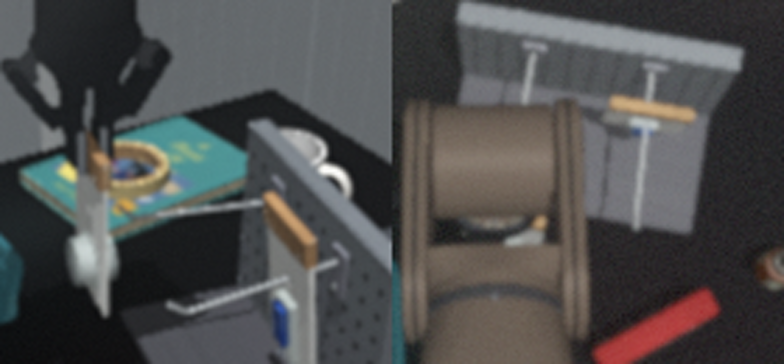

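The pack is free of the wire: in the left half the card is at (95,200) and the hook tip at (160,215). The stick pack still hangs. Moving to the basket.

```bash
python3 -m handwheel '[[[0.006,0,-0.01,-0.01,-6.55],[0.006,0,-0.01,-0.01,-6.55],[0.006,0.019,-0.0036,-0.01,0],[0.006,0.019,-0.0036,0,0],[0.006,0.019,-0.0036,0,0],[0.006,0.019,-0.0036,0,0],[0.006,0.019,-0.0036,0,0],[0.006,0.019,-0.0036,0,0],[0.006,0.019,-0.0036,0,0],[0.006,0.019,-0.0036,0,0],[0.006,0.019,-0.0036,0,0],[0.006,0.019,-0.0036,0,0]]]'
python3 -m handwheel '[[[0.006,0,0,0,0],[0.006,0,0,0,0],[0.006,0,0,0,0]]]'
python3 - <<'E'
from h import *
print(get_state()['eef_pos'])
a=viewer.read_camera('side')[100:280,120:300]; b=viewer.read_camera('top')[200:380,120:300]
cv2.imwrite('pics/s4.png',cv2.resize(np.hstack([a,b]),None,fx=2.2,fy=2.2,interpolation=cv2.INTER_CUBIC))
E
```

```text
time: 17.77
eef_pos: [0.473, 0.2938, 0.2382]
tcp_rot: [0.692, 0.722, 0.0, 0.0]
contact_force: [0.6, -0.4, 0.0]
opening: 0.11
finger_force: 32.9
time: 18.02
eef_pos: [0.4733, 0.2924, 0.238]
tcp_rot: [0.692, 0.722, -0.0, 0.0]
contact_force: [-0.1, -0.4, -0.5]
opening: 0.113
finger_force: 32.8
[0.47328268 0.29242415 0.23800658]
```

View pics/s4.png

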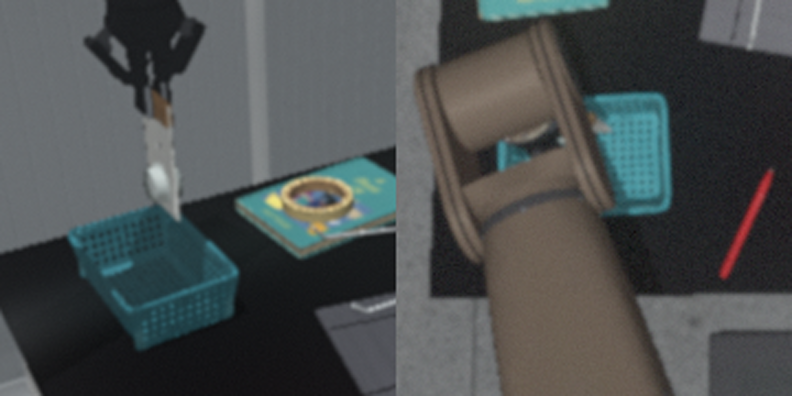

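```bash
python3 - <<'E'
from h import *
print(onz('side',(188.5,232.4),0),onz('top',(212.5,272),0))
# side-image rim corners seen in s4 (crop scale 2.2, offset 120,100)
for q in((70,235),(160,207),(238,275),(138,318)): print(onz('side',(120+q[0]/2.2,100+q[1]/2.2),.067))
E
```

```text
[0.44804953 0.30260493 0.        ] [0.45225046 0.28413124 0.        ]
[0.37848268 0.37109229 0.067     ]
[0.49817441 0.37963517 0.067     ]
[0.51620735 0.19137206 0.067     ]
[0.38919039 0.17275687 0.067     ]
```

```bash
python3 -m handwheel '[[[0.006,0,0,0.01,0],[0.006,0,0,0.015,0],[0.006,0,0,0.015,0],[0.006,0,0,0.01,0],[0.006,0,0,0,0],[0.006,0,0,0,0]]]'
```

```text
time: 18.62
eef_pos: [0.4728, 0.2923, 0.1872]
tcp_rot: [0.692, 0.722, -0.001, -0.0]
contact_force: [0.2, 0.1, -0.7]
opening: 0.113
finger_force: 32.7
```

```bash
python3 -m handwheel '[[[0.006,0,0,0.01,0],[0.006,0,0,0.01,0],[0.006,0,0,0.01,0],[0.006,0,0,0,0],[0.006,0,0,0,0]]]'
python3 -m handwheel '[[[0.006,0,0,0.01,0],[0.006,0,0,0.008,0],[0.006,0,0,0.006,0],[0.006,0,0,0.004,0],[0.006,0,0,0,0],[0.006,0,0,0,0]]]'
```

```text
time: 19.03
eef_pos: [0.4724, 0.2926, 0.1569]
tcp_rot: [0.692, 0.722, -0.001, -0.001]
contact_force: [0.3, 0.7, -1.4]
opening: 0.113
finger_force: 32.7
time: 19.53
eef_pos: [0.473, 0.2928, 0.1297]
tcp_rot: [0.692, 0.722, -0.0, -0.0]
contact_force: [-0.2, -0.7, -1.7]
opening: 0.107
finger_force: 32.8
```

```bash
python3 -m handwheel '[[[0.006,0,0,0.003,0],[0.006,0,0,0,0],[0.006,0,0,0,0]]]'
python3 -m handwheel '[[[0.006,0,0,0.0015,0],[0.006,0,0,0,0],[0.006,0,0,0,0]]]'
```

```text
time: 19.78
eef_pos: [0.4732, 0.2929, 0.1273]
tcp_rot: [0.692, 0.722, 0.0, 0.0]
contact_force: [-0.0, -0.0, -0.5]
opening: 0.106
finger_force: 32.8
time: 20.03
eef_pos: [0.4731, 0.2928, 0.1256]
tcp_rot: [0.692, 0.722, -0.0, 0.0]
contact_force: [-0.6, 0.6, -0.8]
opening: 0.107
finger_force: 32.8
```

Expected floor contact is around TCP z = 0.118, so I'm feeling downward for it.

```bash
for i in 1; do :; done; python3 -m handwheel '[[[0.006,0,0,0.0015,0],[0.006,0,0,0.0015,0],[0.006,0,0,0,0],[0.006,0,0,0,0]]]'
python3 -m handwheel '[[[0.006,0,0,0.0015,0],[0.006,0,0,0,0],[0.006,0,0,0,0]]]'
python3 -m handwheel '[[[0.006,0,0,0.0015,0],[0.006,0,0,0,0],[0.006,0,0,0,0]]]'
python3 -m handwheel '[[[0.006,0,0,0.001,0],[0.006,0,0,0,0],[0.006,0,0,0,0]]]'
```

```text
time: 20.37
eef_pos: [0.473, 0.2928, 0.1224]
tcp_rot: [0.692, 0.722, -0.0, -0.0]
contact_force: [0.1, 0.4, -1.2]
opening: 0.11
finger_force: 32.8
time: 20.62
eef_pos: [0.473, 0.2928, 0.121]
tcp_rot: [0.692, 0.722, -0.0, -0.0]
contact_force: [-0.3, 0.1, -0.9]
opening: 0.11
finger_force: 32.8
time: 20.87
eef_pos: [0.4731, 0.2928, 0.1195]
tcp_rot: [0.692, 0.722, -0.0, -0.0]
contact_force: [-0.2, -0.2, -1.0]
opening: 0.111
finger_force: 32.8
time: 21.12
eef_pos: [0.4731, 0.2928, 0.1186]
tcp_rot: [0.692, 0.722, -0.0, -0.0]
contact_force: [-0.5, 0.6, -1.0]
opening: 0.113
finger_force: 32.8
```

```bash
python3 -m handwheel '[[[0.006,0,0,0.001,0],[0.006,0,0,0,0],[0.006,0,0,0,0]]]'
python3 -m handwheel '[[[0.006,0,0,0.001,0],[0.006,0,0,0,0],[0.006,0,0,0,0]]]'
```

```text
time: 21.37
eef_pos: [0.4731, 0.2928, 0.1176]
tcp_rot: [0.692, 0.722, -0.0, -0.0]
contact_force: [-0.1, 0.3, -1.0]
opening: 0.11
finger_force: 32.8
time: 21.62
eef_pos: [0.4734, 0.2929, 0.1173]
tcp_rot: [0.692, 0.722, 0.0, 0.0]
contact_force: [-1.2, -0.4, 3.8]
opening: 0.11
finger_force: 33.4
```

Contact with the floor at z = 0.1174. Easing up slightly, then releasing gently.

```bash
python3 -m handwheel '[[[0.006,0,0,-0.0006,0],[0.006,0,0,0,0],[0.012,0,0,0,0],[0.014,0,0,0,0],[0.016,0,0,0,0],[0.018,0,0,0,0],[0.02,0,0,0,0],[0.024,0,0,0,0],[0.028,0,0,0,0],[0.03,0,0,0,0],[0.03,0,0,0,0],[0.03,0,0,0,0]]]'
python3 - <<'E'
from h import *
a=viewer.read_camera('side')[120:280,140:280]; b=viewer.read_camera('top')[200:360,140:280]
cv2.imwrite('pics/s5.png',cv2.resize(np.hstack([a,b]),None,fx=2.8,fy=2.8,interpolation=cv2.INTER_CUBIC))
E
```

```text
time: 22.62
eef_pos: [0.4731, 0.2928, 0.1173]
tcp_rot: [0.692, 0.722, 0.0, 0.0]
contact_force: [-0.3, 0.2, -0.9]
opening: 0.351
finger_force: 0.0
```

View pics/s5.png

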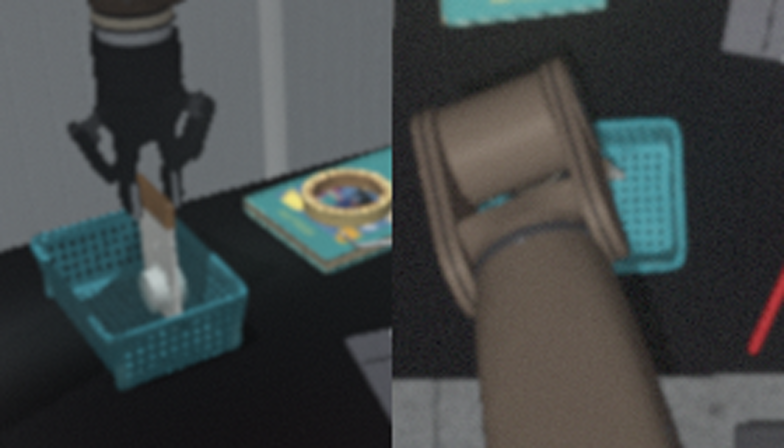

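The pack stands upright in the basket, with its header at (155,200) in the left half, between the open fingers. Opening wider and withdrawing straight up.

```bash
python3 -m handwheel '[[[0.036,0,0,0,0],[0.042,0,0,0,0],[0.048,0,0,0,0],[0.054,0,0,0,0],[0.06,0,0,0,0],[0.066,0,0,0,0],[0.072,0,0,0,0],[0.078,0,0,0,0],[0.084,0,0,0,0],[0.084,0,0,0,0],[0.084,0,0,0,0],[0.084,0,0,0,0]]]'
python3 -m handwheel '[[[0.084,0,0,-0.003,0],[0.084,0,0,-0.006,0],[0.084,0,0,-0.008,0],[0.084,0,0,-0.01,0],[0.084,0,0,-0.012,0],[0.084,0,0,-0.015,0],[0.084,0,0,-0.02,0],[0.084,0,0,-0.025,0],[0.084,0,0,-0.03,0],[0.084,0,0,-0.03,0],[0.084,0,0,0,0],[0.084,0,0,0,0]]]'
python3 -m handwheel '[[[0.084,0.03,0,0,0],[0.084,0.04,0,0,0],[0.084,0.04,0,0,0],[0.084,0.04,0,0,0],[0.084,0.04,0,0,0],[0.084,0.03,0,0,0],[0.084,0,0,0,0],[0.084,0,0,0,0],[0.084,0,0,0,0],[0.084,0,0,0,0]]]'
python3 - <<'E'
from h import *
a=viewer.read_camera('side')[150:330,140:350]; b=viewer.read_camera('top')[140:320,160:370]
cv2.imwrite('pics/s6.png',cv2.resize(np.hstack([a,b]),None,fx=1.9,fy=1.9,interpolation=cv2.INTER_CUBIC))
E
```

```text
time: 23.72
eef_pos: [0.4731, 0.2928, 0.1172]
tcp_rot: [0.692, 0.722, -0.0, -0.0]
contact_force: [-0.1, 0.2, -0.6]
opening: 0.986
finger_force: 0.0
time: 24.72
eef_pos: [0.4744, 0.2934, 0.2806]
tcp_rot: [0.692, 0.722, 0.003, 0.002]
contact_force: [-0.3, 0.2, 0.7]
opening: 0.984
finger_force: 0.0
time: 25.55
eef_pos: [0.4639, 0.5114, 0.2757]
tcp_rot: [0.692, 0.722, -0.001, 0.0]
contact_force: [-0.4, -0.3, 0.4]
opening: 0.982
finger_force: 0.0
```

View pics/s6.png

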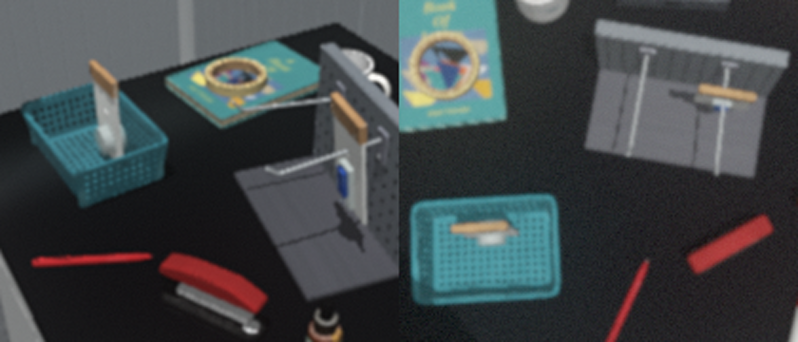

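The pack stands in the basket, with its header at (103,77) in the left half and (480,228) in the right. The stick pack is still on its hook, nothing else has moved, and the arm is clear.

```bash
python3 -c "
from plant import sign_off; print(sign_off())"
```

```text
the job is handed in; nothing more can be done
None
```

The cup pack is off its hook and standing on the basket's floor; the highest force I read while it was on the wire was about 2 N, the stick pack still hangs, and I handed the job in at about 26 s (no verdict was returned).

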